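Clear the textile conservator's bench into its three trays

TASK

Put away what was left out on the conservator's bench: stand the crimson and the gold thread spool upright in the blue thread tray, set the round steel weight and the brass bar weight down flat, side by side, in the grey-lined wooden weights tray, and stand the brown solvent bottle in the steel spill tray. Set each thing down on the tray's floor rather than dropping it, keep the bottle upright all the way, and do not push about or knock over the black spool and the green bottle that already stand in the trays.

Things in the scene. Friction and masses are not known exactly. Their poses are not given: they have to be found in the camera images.
- crimson_spool_c (a point): the loose spool of crimson (dark red) thread: an upright cylinder 36 mm across and 55 mm high, about 40 g. This point is its centre, half-way up; z is its upright axis.
- gold_spool_c (a point): the loose spool of golden-yellow thread: an upright cylinder 36 mm across and 55 mm high, about 40 g. This point is its centre, half-way up; z is its upright axis.
- disc_weight_c (a point): the round steel weight: a disc 48 mm across and 22 mm high with an upright round knob on top, 16 mm across and 24 mm high (46 mm in all), about 0.31 kg. This point is on its axis, half-way up (23 mm over its underside); z is its upright axis.
- bar_weight_c (a point): the brass bar weight: a block 70 mm (its x) by 30 mm (its y) by 20 mm high, lying flat, at any yaw, about 0.34 kg. This point is its centre, 10 mm over its underside; z is up.
- amber_bottle_c (a point): the small brown glass solvent bottle with a black cap, standing upright: 39 mm across its body, 84 mm high in all, the straight body reaching to more than half of that, about 0.12 kg. This point is on its axis, half-way up (42 mm over its underside); z is its upright axis.
- thread_tray: the blue plastic thread tray, in which a black spool stands: 110 mm (its x) by 190 mm (its y) and 28 mm high, walls and floor 5 mm thick. Fixed to the table, turned by up to 20 degrees. Origin at the centre of its underside, z up; the inner floor is 5 mm above the origin, 100 mm by 180 mm. The black spool stands in its -y half, within 70 mm of the centre.
- weights_tray: the wooden weights tray with a grey lining, empty: 110 mm (its x) by 190 mm (its y) and 28 mm high, walls and floor 5 mm thick. Fixed to the table, turned by up to 20 degrees. Origin at the centre of its underside, z up; the inner floor is 5 mm above the origin, 100 mm by 180 mm.
- spill_tray: the bare steel spill tray for solvents, in which a green bottle stands: 110 mm (its x) by 190 mm (its y) and 28 mm high, walls and floor 5 mm thick. Fixed to the table, turned by up to 20 degrees. Origin at the centre of its underside, z up; the inner floor is 5 mm above the origin, 100 mm by 180 mm. The green bottle stands in its -y half, within 75 mm of the centre.
- black_spool_c (a point): the spool of black thread already standing loose in the blue thread tray, to be left there: a cylinder 36 mm across and 55 mm high. This point is its centre, half-way up; z is its upright axis.
- green_bottle_c (a point): the small green glass bottle with a white cap already standing loose in the steel spill tray, to be left there: 36 mm across, 75 mm high. This point is on its axis, half-way up; z is its upright axis.
Not all that is in view belongs to the job. What is shaped like the part that bears bar_weight_c but pink or white is not meant.

How it is judged (in metres and radians):
At the end, for the whole second after the job is handed in: All spools stand in the blue tray, both weights lie flat in the wooden tray, both bottles stand in the steel tray: inside the walls, within 6 mm of their resting height on the tray floor, upright or flat within 9 degrees, at rest (below 20 mm/s) (x of crimson_spool_c in the frame of thread_tray between -0.05 and 0.05 m and y of crimson_spool_c in the frame of thread_tray between -0.09 and 0.09 m and z of crimson_spool_c in the frame of thread_tray between 0.0265 and 0.0385 m and angle between each of crimson_spool_c, gold_spool_c, disc_weight_c, bar_weight_c, amber_bottle_c, black_spool_c, green_bottle_c's own z axis and vertical below 0.15 rad and linear speed of each of crimson_spool, gold_spool, disc_weight, bar_weight, amber_bottle, black_spool, green_bottle below 0.02 m/s and x of gold_spool_c in the frame of thread_tray between -0.05 and 0.05 m and y of gold_spool_c in the frame of thread_tray between -0.09 and 0.09 m and z of gold_spool_c in the frame of thread_tray between 0.0265 and 0.0385 m and x of disc_weight_c in the frame of weights_tray between -0.05 and 0.05 m and y of disc_weight_c in the frame of weights_tray between -0.09 and 0.09 m and z of disc_weight_c in the frame of weights_tray between 0.022 and 0.034 m and x of bar_weight_c in the frame of weights_tray between -0.05 and 0.05 m and y of bar_weight_c in the frame of weights_tray between -0.09 and 0.09 m and z of bar_weight_c in the frame of weights_tray between 0.009 and 0.021 m and x of amber_bottle_c in the frame of spill_tray between -0.05 and 0.05 m and y of amber_bottle_c in the frame of spill_tray between -0.09 and 0.09 m and z of amber_bottle_c in the frame of spill_tray between 0.041 and 0.053 m and x of black_spool_c in the frame of thread_tray between -0.05 and 0.05 m and y of black_spool_c in the frame of thread_tray between -0.09 and 0.09 m and z of black_spool_c in the frame of thread_tray between 0.0265 and 0.0385 m and x of green_bottle_c in the frame of spill_tray between -0.05 and 0.05 m and y of green_bottle_c in the frame of spill_tray between -0.09 and 0.09 m and z of green_bottle_c in the frame of spill_tray between 0.0365 and 0.0485 m); the robot touches nothing.
It fails at once if the black spool or the green bottle already in its tray is pushed more than 25 mm from its place or tipped (distance of any of black_spool_c, green_bottle_c from where it was at the start of the episode above 0.025 m or angle between any of black_spool_c, green_bottle_c's own z axis and vertical above 0.5 rad).
It fails at once if the brown solvent bottle is tipped by more than 40 degrees (angle between amber_bottle_c's own z axis and vertical above 0.7 rad).
It fails at once if a thing is dropped: it falls faster than 0.6 m/s out of the fingers (a drop of about 20 mm) ((contact force between the fingers and crimson_spool below 0.05 N and linear speed of crimson_spool above 0.6 m/s) or (contact force between the fingers and gold_spool below 0.05 N and linear speed of gold_spool above 0.6 m/s) or (contact force between the fingers and disc_weight below 0.05 N and linear speed of disc_weight above 0.6 m/s) or (contact force between the fingers and bar_weight below 0.05 N and linear speed of bar_weight above 0.6 m/s) or (contact force between the fingers and amber_bottle below 0.05 N and linear speed of amber_bottle above 0.6 m/s)).
It also fails if it takes over 122 s, if anything falls off the work surface, if the arm or the gripper's body presses on something with over 40 N, if the wrist force passes 120 N, or if a joint passes its speed limit or range.

ROBOT

A 6-joint arm with a two-finger parallel gripper is mounted at the origin on the work surface. World frame = base frame: x ahead of the robot, y to its left, z up, the work surface at z = 0. Lengths are in m, angles in degrees, forces in N, time in s.
With the tool pointing down it reaches from about 0.35 to 0.875 m from the base axis. Payload 4.2 kg.
Tool frame: the origin (TCP) lies at the very end of the fingers, on their centre line; the grasp point (between the pads) lies 19 mm behind it; z points along the fingers, y is the line along which they close (so a half turn about z gives the same grasp; the last joint's range is limited). The gripper opens to 87 mm and grips with 3 to 60 N. Pads are 19 mm wide; open, the fingers measure 117 mm over their backs; the gripper's body (75 mm by 190 mm) begins 51 mm behind the grasp point.
Start: joints at [-57.319, 22.042, 0.453, 0, -68.411, -14.817], TCP at [0.192, -0.595, 0.223] pointing down, gripper open.
Joint ranges: [-179.83, 179.83], [-69.29, 118.12], [-61.27, 80.66], [-181.25, 117.63], [-171.15, -9.14], [-177.46, 177.46]. Speed limits (degrees/s): [159.86, 159.86, 180, 180, 180, 180].

INTERFACE

Orientations are given as a 3x3 rotation matrix whose columns are the frame's x, y, z axes.
In Python, from station import * gives the robot as it stands.
- The arm moves only by the shell command python3 -m pendant 'ROWS'. ROWS is JSON, a list of rows, each an object of numbers: "x", "y", "z": the shift along the world's x, y, z normalised to -1 to 1, where 1 is 250 mm; "rx", "ry", "rz": the turn, a rotation vector about the world's x, y, z normalised to -1 to 1, where 1 is 180 degrees; "claw": the opening, from 0 (shut) to 1 (fully open). A call has exactly 8 rows; each row is the pose to reach, as a shift and turn from the pose commanded when the call began, turning the shorter way round; what a row does not reach only later rows make up. A row lasts 1/8 s, in which the tool goes at most 62.5 mm and 10.7 degrees, less where a joint would pass 70% of its speed; a pose out of reach is approached as far as the arm can. A call with a number of a shift or a turn outside -1 to 1 is refused whole. A call with a gripper value outside its range is refused whole. The fingers move at their own pace and stop on an object; the grip force is fixed at half the most. Time passes only in rows, so rows that repeat a pose let the fingers close, or fill a call up. It gives the time, the measured TCP pose, the force, the opening and the grip force at its end, in the units of the state.
- sense(): the state, without advancing time (a new reading comes with each control period).
- capture(name): name is "scene" or "top"; returns a dict with "color" (384x512x3 uint8, red, green, blue), "mtx" (3x3 intrinsics, pixels), "world_to_cam" (4x4, takes a point from world to camera coordinates). Camera axes: x right, y up, looking along -z (the intrinsics and any distortion apply to the point x, -y, -z); pixel columns grow to the right and rows downward; lengths in m; the calibration is good to about 2 mm. A picture is of the moment at which its call begins. There is no depth.
- finish_job(): hands the job in; it is judged then, once.
Trained networks look in a picture, given as the dict that the camera call returned (one of the last four; its "shot" number tells which), for a name from the list of things; names that differ only in an ending like _2 or _b are one class to them, and where a whole thing is asked for, a point or a joint stands for the part that bears it (a point fixed in the world has none). Each returns a list of dicts, best first, with "conf" (0 to 1); they miss things now and then, are a little off and sometimes report something else, mostly with a low value. They report only what shows in the picture. A call takes as long as a camera call. They do not tell look-alikes from the thing itself.
- search_frame(picture, label): "centre" ([column, row] in pixels, amid what is visible of it).
- regions_of(picture, label): "region" (384x512 bool, what is visible of it) and "centre" ([column, row] in pixels, amid what is visible of it).
The state is a dict: "time_s": time; "joints": joint angles; "joint_velocities": joint speeds; "effort": joint torques, N m; "tcp_pos": TCP position; "ee_rot": TCP orientation; "wrist_force": force on the tool from outside, world axes, zero at the start; "moment": the same for the moment, N m; "gripper_width": opening from 0.0 (shut) to 1.0 (fully open); "gripper_force": force on a finger pad.
Only numpy, scipy, OpenCV 4.12 (cv2) and the standard library are available. Lean on these libraries where they do the work, as an engineer would, in place of code of your own. Each camera call takes 0.05 s, during which the arm holds its last target. There are 200 camera calls.

## Working session

There is one attempt and no reset: what is moved stays moved. The work goes in short steps, Python scripts to look and compute and a shell command to move; the robot and the scene stay as the last step left them, time stands still between calls to the robot, and variables do not carry over. Pictures are saved under pics/ and viewed, at most 17 in all, crops included, and the job is handed in when it is done.

```bash
ls; mkdir -p pics; python3 - <<'E'
from station import *
import cv2, numpy as np, pickle
s=sense(); print(s['time_s'],s['tcp_pos'],np.round(s['ee_rot'],3).tolist(),s['gripper_width'])
for n in ['scene','top']:
    p=capture(n); cv2.imwrite(f'pics/{n}0.png',cv2.resize(p['color'][:,:,::-1],(800,600),interpolation=cv2.INTER_CUBIC))
    print(n,p['mtx'].tolist(),np.round(p['world_to_cam'],4).tolist(),[k for k in p])
    for l in ['crimson_spool_c','gold_spool_c','disc_weight_c','bar_weight_c','amber_bottle_c','thread_tray','weights_tray','spill_tray','black_spool_c','green_bottle_c']:
        print(l,[(np.round(d['centre']).tolist(),round(d['conf'],2)) for d in search_frame(p,l)])
E
```

```text
pics
0.0 [ 0.1915696  -0.59427767  0.22146082] [[-0.952, -0.307, -0.001], [-0.307, 0.952, 0.002], [0.0, 0.002, -1.0]] 0.9998489008292145
scene [[382.40152128909364, 0.0, 254.6637335583261], [0.0, 382.40152128909364, 197.68838170336778], [0.0, 0.0, 1.0]] [[0.3956, 0.9182, -0.021, -0.1532], [-0.6196, 0.2837, 0.7318, 0.2725], [0.6779, -0.2765, 0.6812, -1.308], [0.0, 0.0, 0.0, 1.0]] ['color', 'mtx', 'world_to_cam', 'shot']
crimson_spool_c [([315.0, 173.0], 0.6)]
gold_spool_c [([238.0, 220.0], 0.59)]
disc_weight_c [([264.0, 193.0], 0.69)]
bar_weight_c [([100.0, 222.0], 0.88), ([203.0, 215.0], 0.8), ([161.0, 204.0], 0.73), ([132.0, 327.0], 0.71), ([195.0, 285.0], 0.67)]
amber_bottle_c [([307.0, 204.0], 0.69)]
thread_tray [([407.0, 181.0], 0.83)]
weights_tray [([131.0, 265.0], 0.94)]
spill_tray [([293.0, 264.0], 0.94)]
black_spool_c [([388.0, 174.0], 0.61)]
green_bottle_c [([267.0, 252.0], 0.72)]
top [[359.4219845676965, 0.0, 262.1313509681653], [0.0, 359.4219845676965, 188.36082047975304], [0.0, 0.0, 1.0]] [[-0.0175, -0.9998, -0.0084, -0.0126], [0.9979, -0.018, 0.0628, -0.5426], [-0.0629, -0.0072, 0.998, -1.0447], [0.0, 0.0, 0.0, 1.0]] ['color', 'mtx', 'world_to_cam', 'shot']
crimson_spool_c [([199.0, 226.0], 0.64)]
gold_spool_c [([287.0, 197.0], 0.43)]
disc_weight_c [([254.0, 222.0], 0.58)]
bar_weight_c [([382.0, 139.0], 0.79), ([343.0, 250.0], 0.76), ([310.0, 222.0], 0.72), ([331.0, 150.0], 0.68), ([394.0, 247.0], 0.64)]
amber_bottle_c [([229.0, 189.0], 0.61)]
thread_tray [([128.0, 193.0], 0.9), ([377.0, 190.0], 0.38)]
weights_tray [([377.0, 190.0], 0.86)]
spill_tray [([261.0, 144.0], 0.88)]
black_spool_c [([202.0, 226.0], 0.56), ([146.0, 197.0], 0.44)]
green_bottle_c []
```

View pics/top0.png

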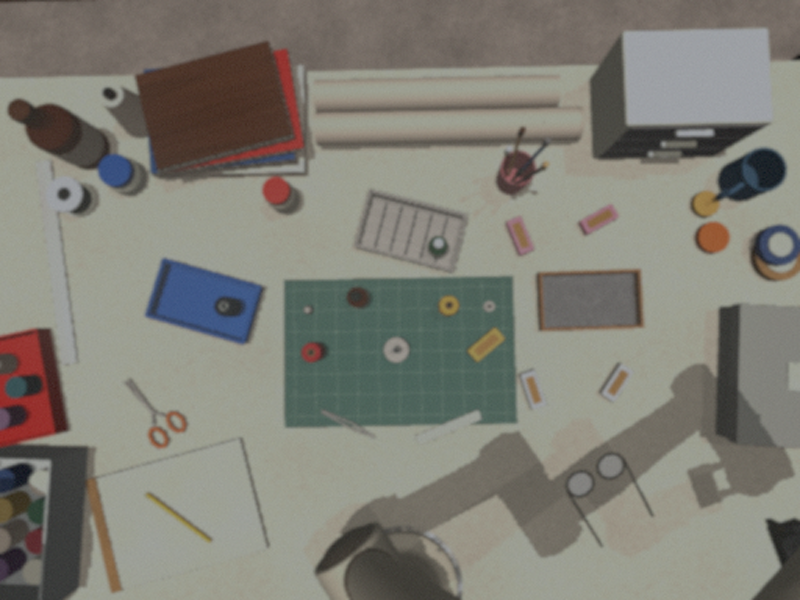

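View pics/scene0.png

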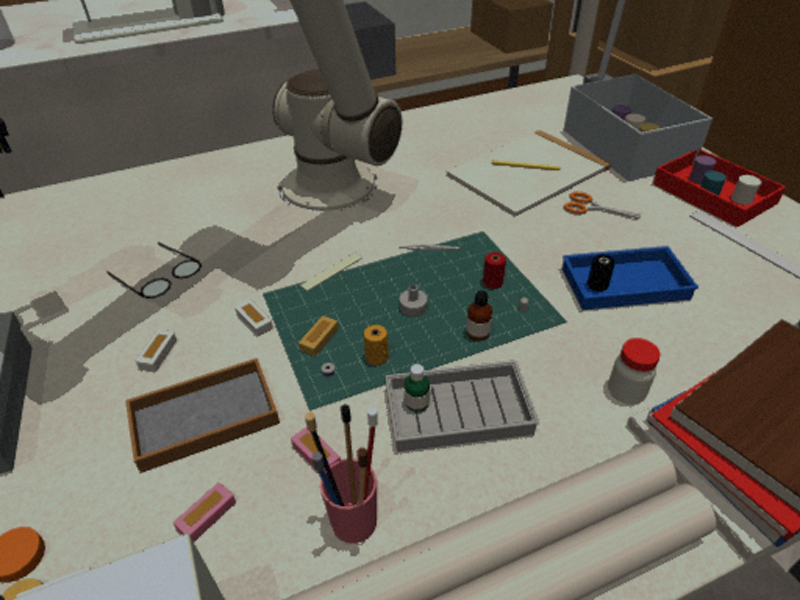

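The top view (in 800x600 pixels) shows:
- **On the mat:** crimson spool (313,352), amber bottle (358,297), gold spool (448,305), disc weight (396,349).
- **Trays:** blue (205,300), steel (411,230) and wooden (590,298).
- **Bar candidates:** the brass one on the mat (486,345), pink ones at (519,235) and (598,220), white ones at (533,388) and (615,382). Only the one on the mat is brass all over, so that is the one meant.

Next I'll confirm the bar in a crop and fit all the poses.

```bash
cat > h.py <<'E'
from station import *
import cv2, numpy as np
from scipy.optimize import minimize
def proj(p,X):
    X=np.atleast_2d(X); c=X@p['world_to_cam'][:3,:3].T+p['world_to_cam'][:3,3]
    c=c*[1,-1,-1]; u=c@p['mtx'].T; return u[:,:2]/u[:,2:]
def cyl(parts):  # (r,z0,z1)
    a=np.linspace(0,2*np.pi,40,endpoint=False)
    return [np.array([[r*np.cos(t),r*np.sin(t),z] for t in a for z in (z0,z1)]) for r,z0,z1 in parts]
def box(x,y,h): return [np.array([[i*x/2,j*y/2,k] for i in(-1,1) for j in(-1,1) for k in(0,h)])]
M=dict(crimson_spool_c=cyl([(.018,0,.055)]),gold_spool_c=cyl([(.018,0,.055)]),black_spool_c=cyl([(.018,0,.055)]),
 disc_weight_c=cyl([(.024,0,.022),(.008,0,.046)]),bar_weight_c=box(.07,.03,.02),
 amber_bottle_c=cyl([(.0195,0,.055),(.009,.055,.084)]),green_bottle_c=cyl([(.018,0,.048),(.009,.048,.075)]),
 thread_tray=box(.11,.19,.028),weights_tray=box(.11,.19,.028),spill_tray=box(.11,.19,.028))
S=8
def sil(p,parts,q,z0):
    c,s=np.cos(q[2]),np.sin(q[2]); R=np.array([[c,-s,0],[s,c,0],[0,0,1]])
    m=np.zeros((384,512),np.uint8)
    for P in parts:
        h=cv2.convexHull(proj(p,P@R.T+[q[0],q[1],z0]).astype(np.float32))
        cv2.fillConvexPoly(m,np.round(h*16).astype(np.int32),1,shift=4)
    return m>0
def ground(p,uv,z):
    Rt=p['world_to_cam'];d=np.linalg.inv(p['mtx'])@[uv[0],uv[1],1]*[1,-1,-1]
    d=Rt[:3,:3].T@d; o=-Rt[:3,:3].T@Rt[:3,3]; return (o+d*(z-o[2])/d[2])[:2]
def fit(views,name,z0=0.,yaws=(0,),near=None,q0=None):
    """views: pictures; near: {shot: uv} to choose a region"""
    ms=[]
    for p in views:
        r=regions_of(p,name)
        if near is not None and p['shot'] in near: r=sorted(r,key=lambda d:np.hypot(*(np.array(d['centre'])-near[p['shot']])))
        if r and r[0]['conf']>.3: ms.append((p,r[0]['region'],r[0]['centre'],r[0]['conf']))
    def cost(q):
        c=0
        for p,m,_,_ in ms:
            s=sil(p,M[name],q,z0); c+=1-(s&m).sum()/max(1,(s|m).sum())
            y,x=np.nonzero(m); ys,xs=np.nonzero(s)
            if len(xs): c+=.02*np.hypot(x.mean()-xs.mean(),y.mean()-ys.mean())
        return c/len(ms)
    best=None
    if q0 is None: q0=ground(ms[-1][0],ms[-1][2],z0+.02)
    for y in yaws:
        st=np.array([q0[0],q0[1],y]); sim=np.vstack([st,st+[.01,0,0],st+[0,.01,0],st+[0,0,.15]])
        r=minimize(cost,st,method='Nelder-Mead',options=dict(initial_simplex=sim,maxiter=150,xatol=1e-4,fatol=1e-4))
        if best is None or r.fun<best.fun: best=r
    return best.x,best.fun,[round(m[3],2) for m in ms]
E
python3 - <<'E'
from h import *
a=capture('scene');b=capture('top')
c=b['color'][195:255,280:345,::-1]; cv2.imwrite('pics/barcrop.png',cv2.resize(c,None,fx=6,fy=6,interpolation=cv2.INTER_CUBIC))
near={a['shot']:(203,215),b['shot']:(310,222)}
for n in M:
    try:
        if n=='bar_weight_c': r=fit([a,b],n,yaws=np.radians([0,45,90,135]),near=near)
        elif 'tray' in n: r=fit([a,b],n,yaws=[np.radians(t) for t in (0,90,60,120)])
        else: r=fit([a,b],n,z0=.005 if n[:3] in('bla','gre') else 0)
        print(n,np.round(r[0][:2],4),round(np.degrees(r[0][2]),1),round(r[1],3),r[2])
    except Exception as e: print(n,repr(e))
E
```

```text
crimson_spool_c [0.4366 0.1588] 3.6 0.236 [0.77, 0.57]
gold_spool_c [ 0.5191 -0.0941] 5.4 0.189 [0.68]
black_spool_c [0.5248 0.3162] 6.7 0.151 [0.75, 0.67]
disc_weight_c [0.4355 0.0073] 5.9 0.11 [0.71]
bar_weight_c [ 0.4459 -0.1639] 127.1 0.148 [0.69, 0.61]
amber_bottle_c [0.5373 0.0747] -1.6 0.121 [0.72, 0.63]
green_bottle_c [ 0.6288 -0.076 ] 15.1 0.154 [0.74, 0.69]
thread_tray [0.5362 0.3695] -17.5 0.166 [0.75, 0.66]
weights_tray [ 0.5248 -0.3609] 180.9 0.044 [0.9, 0.77]
spill_tray [ 0.6646 -0.0253] 164.8 0.144 [0.59, 0.84]
```

View pics/barcrop.png

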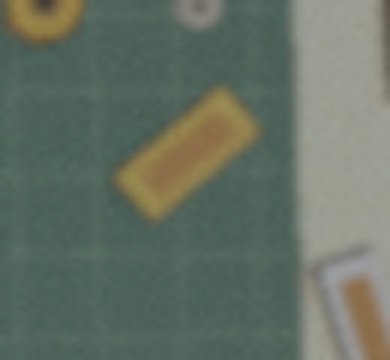

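The crop shows one solid brass-yellow bar with an orange inset on the mat, so the bar at (310,222) is confirmed. Next I'll overlay the fits to check them.

```bash
cat > fits.py <<'E'
F=dict(crimson_spool_c=(.4366,.1588,0,0),gold_spool_c=(.5191,-.0941,0,0),black_spool_c=(.5248,.3162,0,.005),disc_weight_c=(.4355,.0073,0,0),bar_weight_c=(.4459,-.1639,127.1,0),amber_bottle_c=(.5373,.0747,0,0),green_bottle_c=(.6288,-.076,0,.005),thread_tray=(.5362,.3695,-17.5,0),weights_tray=(.5248,-.3609,.9,0),spill_tray=(.6646,-.0253,-15.2,0))
E
python3 - <<'E'
from h import *; from fits import F
def draw(p,x0,y0,x1,y1,f):
    im=cv2.resize(p['color'][y0:y1,x0:x1,::-1],None,fx=f,fy=f,interpolation=cv2.INTER_CUBIC)
    for n,(x,y,w,z) in F.items():
        c,s=np.cos(np.radians(w)),np.sin(np.radians(w)); R=np.array([[c,-s,0],[s,c,0],[0,0,1]])
        for P in M[n]:
            Q=P@R.T+[x,y,z]
            for k in (0,1):
                L=Q[k::2]
                h=cv2.convexHull(((proj(p,L)+.5-[x0,y0])*f).astype(np.float32)).astype(np.int32)
                cv2.polylines(im,[h],True,(255,0,255) if k else (255,255,0),1)
    return im
a=capture('scene');b=capture('top')
cv2.imwrite('pics/ov_top.png',draw(b,85,110,415,260,2.4)); cv2.imwrite('pics/ov_sc.png',draw(a,75,140,455,305,2.1))
E
```

```text
(no output)
```

View pics/ov_top.png

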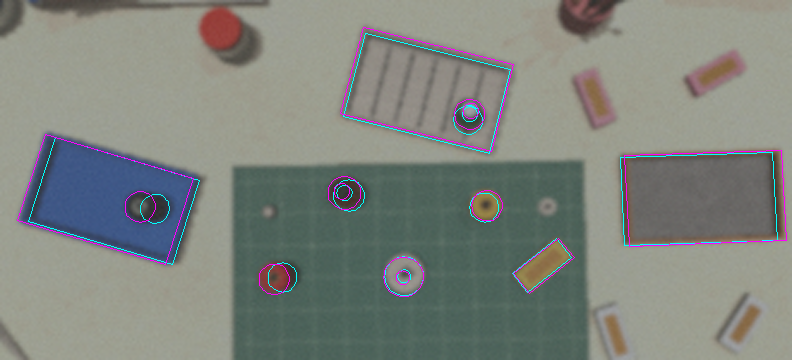

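View pics/ov_sc.png

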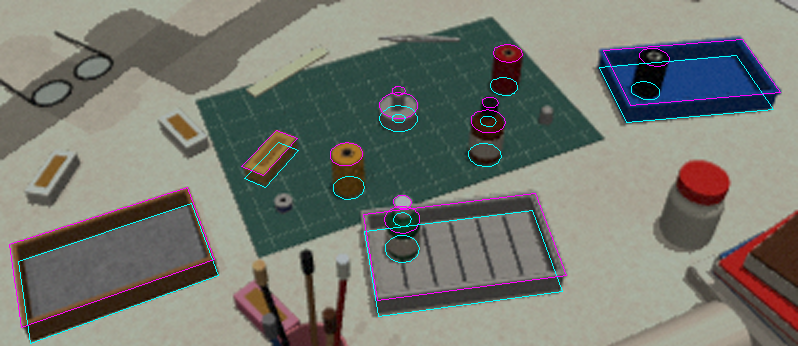

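Every fit matches the picture to a few mm. I'll start with the brass bar: closing axis at 37°, so turn by -71°.

```bash
R='{"x":0.25,"y":1,"z":-0.1,"rz":-0.38,"claw":0.7}'; python3 -m pendant '[{"x":0.06,"y":0.25,"z":0,"rz":-0.05,"claw":0.7},{"x":0.12,"y":0.5,"z":0,"rz":-0.1,"claw":0.7},{"x":0.18,"y":0.75,"z":0,"rz":-0.16,"claw":0.7},{"x":0.25,"y":1,"z":0,"rz":-0.22,"claw":0.7},{"x":0.25,"y":1,"z":0,"rz":-0.28,"claw":0.7},{"x":0.25,"y":1,"z":0,"rz":-0.34,"claw":0.7},{"x":0.25,"y":1,"z":0,"rz":-0.394,"claw":0.7},{"x":0.25,"y":1,"z":0,"rz":-0.394,"claw":0.7}]'
```

```text
$[0]: bad value
```

```bash
python3 -m pendant '[{"x":0.06,"y":0.25,"z":0,"rx":0,"ry":0,"rz":-0.05,"claw":0.7},{"x":0.12,"y":0.5,"z":0,"rx":0,"ry":0,"rz":-0.1,"claw":0.7},{"x":0.18,"y":0.75,"z":0,"rx":0,"ry":0,"rz":-0.16,"claw":0.7},{"x":0.25,"y":1,"z":0,"rx":0,"ry":0,"rz":-0.22,"claw":0.7},{"x":0.25,"y":1,"z":0,"rx":0,"ry":0,"rz":-0.28,"claw":0.7},{"x":0.25,"y":1,"z":0,"rx":0,"ry":0,"rz":-0.34,"claw":0.7},{"x":0.25,"y":1,"z":0,"rx":0,"ry":0,"rz":-0.394,"claw":0.7},{"x":0.25,"y":1,"z":0,"rx":0,"ry":0,"rz":-0.394,"claw":0.7}]'
```

```text
time_s: 3.3
tcp_pos: [0.2543, -0.3448, 0.2228]
ee_rot: [[-0.602, 0.799, 0.001], [0.799, 0.602, -0.0], [-0.001, 0.0, -1.0]]
wrist_force: [0.6, -0.1, -0.4]
gripper_width: 0.7
gripper_force: 0.0
```

```bash
python3 -m pendant '[{"x":0.2,"y":0.19,"z":0,"rx":0,"ry":0,"rz":0,"claw":0.7},{"x":0.4,"y":0.37,"z":0,"rx":0,"ry":0,"rz":0,"claw":0.7},{"x":0.6,"y":0.55,"z":-0.1,"rx":0,"ry":0,"rz":0,"claw":0.7},{"x":0.767,"y":0.723,"z":-0.25,"rx":0,"ry":0,"rz":0,"claw":0.7},{"x":0.767,"y":0.723,"z":-0.4,"rx":0,"ry":0,"rz":0,"claw":0.7},{"x":0.767,"y":0.723,"z":-0.55,"rx":0,"ry":0,"rz":0,"claw":0.7},{"x":0.767,"y":0.723,"z":-0.65,"rx":0,"ry":0,"rz":0,"claw":0.7},{"x":0.767,"y":0.723,"z":-0.65,"rx":0,"ry":0,"rz":0,"claw":0.7}]'
python3 - <<'E'
from h import *
a=capture('scene'); im=a['color'][150:280,140:300,::-1]
im=cv2.resize(im,None,fx=4,fy=4,interpolation=cv2.INTER_CUBIC)
s=sense(); t=s['tcp_pos']; R=s['ee_rot']
for q in [t, t-[0,0,.057], t-[0,0,.057]+R[:,1]*.03,t-[0,0,.057]-R[:,1]*.03]:
    u=(proj(a,q)[0]+.5-[140,150])*4; cv2.circle(im,(int(u[0]),int(u[1])),3,(255,0,255),-1)
cv2.imwrite('pics/c1.png',im); print(t)
E
```

```text
time_s: 4.3
tcp_pos: [0.4447, -0.1641, 0.0584]
ee_rot: [[-0.602, 0.798, -0.005], [0.798, 0.602, 0.0], [0.003, -0.004, -1.0]]
wrist_force: [0.1, 0.5, 0.8]
gripper_width: 0.704
gripper_force: 0.0
[ 0.44594534 -0.16425522  0.05984542]
```

View pics/c1.png

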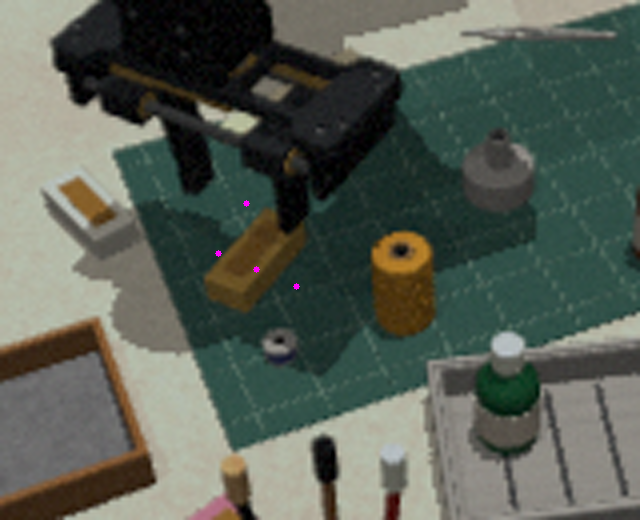

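The fingers straddle the bar on both sides (bar centre at crop (255,262), lateral marks at (218,253) and (296,286)), and the closing axis lies across it. Descend, grip, lift.

```bash
python3 -m pendant '[{"x":0,"y":0,"z":-0.1,"rx":0,"ry":0,"rz":0,"claw":0.7},{"x":0,"y":0,"z":-0.18,"rx":0,"ry":0,"rz":0,"claw":0.7},{"x":0,"y":0,"z":-0.225,"rx":0,"ry":0,"rz":0,"claw":0.7},{"x":0,"y":0,"z":-0.225,"rx":0,"ry":0,"rz":0,"claw":0.7},{"x":0,"y":0,"z":-0.225,"rx":0,"ry":0,"rz":0,"claw":0},{"x":0,"y":0,"z":-0.225,"rx":0,"ry":0,"rz":0,"claw":0},{"x":0,"y":0,"z":-0.225,"rx":0,"ry":0,"rz":0,"claw":0},{"x":0,"y":0,"z":-0.225,"rx":0,"ry":0,"rz":0,"claw":0}]'
python3 -m pendant '[{"x":0,"y":0,"z":0,"rx":0,"ry":0,"rz":0,"claw":0},{"x":0,"y":0,"z":0.04,"rx":0,"ry":0,"rz":0,"claw":0},{"x":0,"y":0,"z":0.1,"rx":0,"ry":0,"rz":0,"claw":0},{"x":0,"y":0,"z":0.2,"rx":0,"ry":0,"rz":0,"claw":0},{"x":0,"y":0,"z":0.3,"rx":0,"ry":0,"rz":0,"claw":0},{"x":0,"y":0,"z":0.4,"rx":0,"ry":0,"rz":0,"claw":0},{"x":0,"y":0,"z":0.4,"rx":0,"ry":0,"rz":0,"claw":0},{"x":0,"y":0,"z":0.4,"rx":0,"ry":0,"rz":0,"claw":0}]'
```

```text
time_s: 5.35
tcp_pos: [0.446, -0.1641, 0.0041]
ee_rot: [[-0.601, 0.799, 0.0], [0.799, 0.601, -0.0], [-0.0, 0.0, -1.0]]
wrist_force: [0.3, -0.0, 1.8]
gripper_width: 0.344
gripper_force: 29.8
time_s: 6.35
tcp_pos: [0.4449, -0.1639, 0.1028]
ee_rot: [[-0.6, 0.8, -0.002], [0.8, 0.601, 0.001], [0.002, -0.001, -1.0]]
wrist_force: [-0.4, 0.1, -3.8]
gripper_width: 0.342
gripper_force: 29.8
```

```bash
python3 -m pendant '[{"x":0.05,"y":-0.15,"z":0,"rx":0,"ry":0,"rz":-0.03,"claw":0},{"x":0.1,"y":-0.3,"z":0,"rx":0,"ry":0,"rz":-0.07,"claw":0},{"x":0.15,"y":-0.45,"z":0,"rx":0,"ry":0,"rz":-0.11,"claw":0},{"x":0.2,"y":-0.6,"z":0,"rx":0,"ry":0,"rz":-0.15,"claw":0},{"x":0.26,"y":-0.77,"z":0,"rx":0,"ry":0,"rz":-0.18,"claw":0},{"x":0.316,"y":-0.928,"z":0,"rx":0,"ry":0,"rz":-0.2,"claw":0},{"x":0.316,"y":-0.928,"z":-0.1,"rx":0,"ry":0,"rz":-0.2,"claw":0},{"x":0.316,"y":-0.928,"z":-0.18,"rx":0,"ry":0,"rz":-0.2,"claw":0}]'
python3 - <<'E'
from h import *
a=capture('scene'); im=a['color'][180:330,50:250,::-1]
im=cv2.resize(im,None,fx=3.5,fy=3.5,interpolation=cv2.INTER_CUBIC)
cv2.imwrite('pics/c2.png',im); s=sense(); print(s['tcp_pos'],s['gripper_width'])
E
```

```text
time_s: 7.35
tcp_pos: [0.5233, -0.3958, 0.0549]
ee_rot: [[-0.015, 1.0, -0.005], [1.0, 0.015, 0.003], [0.003, -0.005, -1.0]]
wrist_force: [-0.4, -0.4, -2.9]
gripper_width: 0.343
gripper_force: 29.8
[ 0.52163135 -0.39456213  0.05183714] 0.34195529674397157
```

View pics/c2.png

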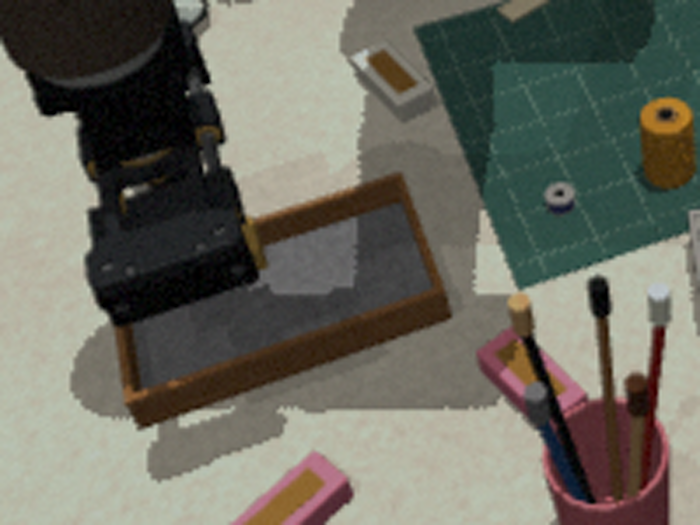

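The bar hangs inside the wooden tray's walls at its -y end (crop (250,240)). Lower it, release and rise.

```bash
python3 -m pendant '[{"x":0,"y":0,"z":-0.05,"rx":0,"ry":0,"rz":0,"claw":0},{"x":0,"y":0,"z":-0.1,"rx":0,"ry":0,"rz":0,"claw":0},{"x":0,"y":0,"z":-0.14,"rx":0,"ry":0,"rz":0,"claw":0},{"x":0,"y":0,"z":-0.17,"rx":0,"ry":0,"rz":0,"claw":0},{"x":0,"y":0,"z":-0.185,"rx":0,"ry":0,"rz":0,"claw":0},{"x":0,"y":0,"z":-0.196,"rx":0,"ry":0,"rz":0,"claw":0},{"x":0,"y":0,"z":-0.196,"rx":0,"ry":0,"rz":0,"claw":0},{"x":0,"y":0,"z":-0.196,"rx":0,"ry":0,"rz":0,"claw":0}]'
```

```text
time_s: 8.4
tcp_pos: [0.5252, -0.3962, 0.0102]
ee_rot: [[-0.017, 1.0, 0.001], [1.0, 0.017, -0.0], [-0.0, 0.001, -1.0]]
wrist_force: [-0.2, 0.8, -3.4]
gripper_width: 0.341
gripper_force: 29.8
```

```bash
python3 -m pendant '[{"x":0,"y":0,"z":-0.002,"rx":0,"ry":0,"rz":0,"claw":0.5},{"x":0,"y":0,"z":-0.002,"rx":0,"ry":0,"rz":0,"claw":0.5},{"x":0,"y":0,"z":-0.002,"rx":0,"ry":0,"rz":0,"claw":0.5},{"x":0,"y":0,"z":0.06,"rx":0,"ry":0,"rz":0,"claw":0.5},{"x":0,"y":0,"z":0.18,"rx":0,"ry":0,"rz":0,"claw":0.5},{"x":0,"y":0,"z":0.35,"rx":0,"ry":0,"rz":0.04,"claw":0.5},{"x":0,"y":0.15,"z":0.5,"rx":0,"ry":0,"rz":0.1,"claw":0.5},{"x":-0.1,"y":0.35,"z":0.5,"rx":0,"ry":0,"rz":0.15,"claw":0.5}]'
python3 - <<'E'
from h import *
s=sense(); t=s['tcp_pos']; R=s['ee_rot']; print(t, np.degrees(np.arctan2(R[1,1],R[0,1])), s['gripper_width'])
b=capture('top')
r=fit([b],'bar_weight_c',z0=.005,yaws=[1.57],near={b['shot']:(395,190)}); print(r)
E
```

```text
time_s: 9.4
tcp_pos: [0.5035, -0.3094, 0.1397]
ee_rot: [[-0.473, 0.881, 0.01], [0.881, 0.473, -0.004], [-0.009, 0.007, -1.0]]
wrist_force: [-0.5, 0.1, 0.2]
gripper_width: 0.5
gripper_force: 0.0
[ 0.50345215 -0.30941517  0.13965441] 28.244589415842526 0.5000717393049264
(array([ 0.67911898, -0.38371219,  2.06456655]), np.float64(0.08439523867252055), [0.57])
```

```bash
python3 -m pendant '[{"x":-0.05,"y":0.2,"z":0,"rx":0,"ry":0,"rz":0.05,"claw":0.6},{"x":-0.1,"y":0.4,"z":0,"rx":0,"ry":0,"rz":0.1,"claw":0.6},{"x":-0.15,"y":0.6,"z":0,"rx":0,"ry":0,"rz":0.15,"claw":0.6},{"x":-0.2,"y":0.8,"z":0,"rx":0,"ry":0,"rz":0.2,"claw":0.6},{"x":-0.258,"y":1,"z":0,"rx":0,"ry":0,"rz":0.25,"claw":0.6},{"x":-0.258,"y":1,"z":0,"rx":0,"ry":0,"rz":0.3,"claw":0.6},{"x":-0.258,"y":1,"z":0,"rx":0,"ry":0,"rz":0.345,"claw":0.6},{"x":-0.258,"y":1,"z":0,"rx":0,"ry":0,"rz":0.345,"claw":0.6}]'
python3 -m pendant '[{"x":0,"y":0.14,"z":0,"rx":0,"ry":0,"rz":0,"claw":0.6},{"x":0,"y":0.263,"z":0,"rx":0,"ry":0,"rz":0,"claw":0.6},{"x":0,"y":0.263,"z":-0.1,"rx":0,"ry":0,"rz":0,"claw":0.6},{"x":0,"y":0.263,"z":-0.2,"rx":0,"ry":0,"rz":0,"claw":0.6},{"x":0,"y":0.263,"z":-0.25,"rx":0,"ry":0,"rz":0,"claw":0.6},{"x":0,"y":0.263,"z":-0.28,"rx":0,"ry":0,"rz":0,"claw":0.6},{"x":0,"y":0.263,"z":-0.28,"rx":0,"ry":0,"rz":0,"claw":0.6},{"x":0,"y":0.263,"z":-0.28,"rx":0,"ry":0,"rz":0,"claw":0.6}]'
python3 - <<'E'
from h import *
a=capture('scene'); im=a['color'][110:330,70:370,::-1]
im=cv2.resize(im,None,fx=2.6,fy=2.6,interpolation=cv2.INTER_CUBIC)
cv2.imwrite('pics/c3.png',im); s=sense(); print(s['tcp_pos'],s['gripper_width'])
b=capture('top')
r=fit([a,b],'bar_weight_c',z0=.005,yaws=[1.57],near={b['shot']:(395,190),a['shot']:(112,270)},q0=(.525,-.396)); print(r)
E
```

```text
time_s: 10.5
tcp_pos: [0.4361, -0.0585, 0.1357]
ee_rot: [[-1.0, 0.001, 0.002], [0.001, 1.0, 0.0], [-0.002, 0.0, -1.0]]
wrist_force: [-0.6, 0.6, 0.9]
gripper_width: 0.599
gripper_force: 0.0
time_s: 11.5
tcp_pos: [0.4361, 0.0072, 0.0654]
ee_rot: [[-1.0, -0.0, 0.001], [-0.0, 1.0, 0.0], [-0.001, 0.0, -1.0]]
wrist_force: [0.5, 0.7, -0.4]
gripper_width: 0.604
gripper_force: 0.0
[0.43605446 0.00728407 0.06544993] 0.597454067737171
(array([ 0.52524336, -0.39361528,  1.63338352]), np.float64(0.10626029352660468), [0.95, 0.69])
```

View pics/c3.png

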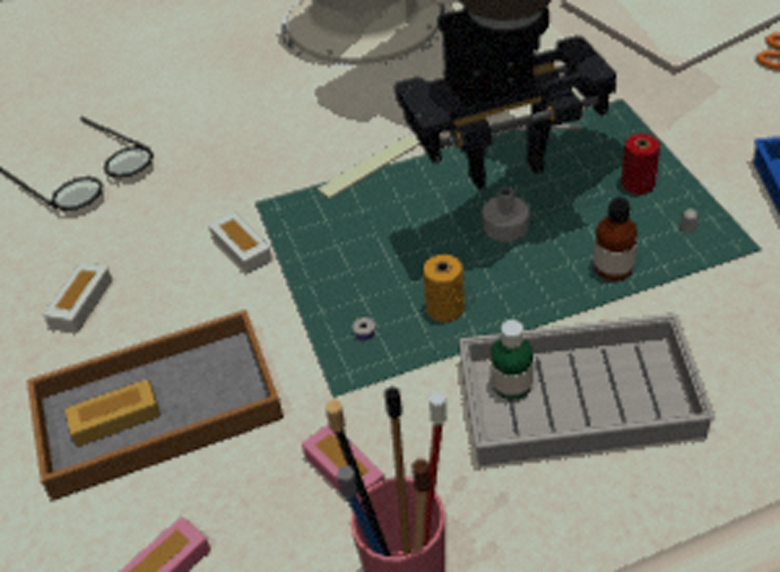

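The bar lies flat in the wooden tray (110,410). The fingers straddle the disc's knob at (505,195). Descend to knob height, grip, lift.

```bash
python3 -m pendant '[{"x":0,"y":0,"z":-0.07,"rx":0,"ry":0,"rz":0,"claw":0.6},{"x":0,"y":0,"z":-0.13,"rx":0,"ry":0,"rz":0,"claw":0.6},{"x":0,"y":0,"z":-0.157,"rx":0,"ry":0,"rz":0,"claw":0.5},{"x":0,"y":0,"z":-0.157,"rx":0,"ry":0,"rz":0,"claw":0.3},{"x":0,"y":0,"z":-0.157,"rx":0,"ry":0,"rz":0,"claw":0},{"x":0,"y":0,"z":-0.157,"rx":0,"ry":0,"rz":0,"claw":0},{"x":0,"y":0,"z":-0.157,"rx":0,"ry":0,"rz":0,"claw":0},{"x":0,"y":0,"z":-0.157,"rx":0,"ry":0,"rz":0,"claw":0}]'
python3 -m pendant '[{"x":0,"y":0,"z":0,"rx":0,"ry":0,"rz":0,"claw":0},{"x":0,"y":0,"z":0.03,"rx":0,"ry":0,"rz":0,"claw":0},{"x":0,"y":0,"z":0.1,"rx":0,"ry":0,"rz":0,"claw":0},{"x":0,"y":0,"z":0.2,"rx":0,"ry":0,"rz":0,"claw":0},{"x":0,"y":0,"z":0.3,"rx":0,"ry":0,"rz":0,"claw":0},{"x":0,"y":0,"z":0.4,"rx":0,"ry":0,"rz":0,"claw":0},{"x":0,"y":0,"z":0.4,"rx":0,"ry":0,"rz":0,"claw":0},{"x":0,"y":0,"z":0.4,"rx":0,"ry":0,"rz":0,"claw":0}]'
```

```text
time_s: 12.7
tcp_pos: [0.4356, 0.007, 0.0259]
ee_rot: [[-1.0, -0.001, 0.0], [-0.001, 1.0, -0.0], [-0.0, -0.0, -1.0]]
wrist_force: [-0.4, -1.5, 3.9]
gripper_width: 0.171
gripper_force: 30.0
time_s: 13.7
tcp_pos: [0.4343, 0.007, 0.1244]
ee_rot: [[-1.0, -0.0, -0.002], [-0.0, 1.0, -0.0], [0.002, -0.0, -1.0]]
wrist_force: [0.3, -0.6, -3.9]
gripper_width: 0.173
gripper_force: 30.0
```

```bash
python3 -m pendant '[{"x":0.02,"y":-0.08,"z":0,"rx":0,"ry":0,"rz":0,"claw":0},{"x":0.07,"y":-0.2,"z":0,"rx":0,"ry":0,"rz":0,"claw":0},{"x":0.13,"y":-0.37,"z":0,"rx":0,"ry":0,"rz":0,"claw":0},{"x":0.2,"y":-0.54,"z":0,"rx":0,"ry":0,"rz":0,"claw":0},{"x":0.27,"y":-0.71,"z":0,"rx":0,"ry":0,"rz":0,"claw":0},{"x":0.33,"y":-0.86,"z":0,"rx":0,"ry":0,"rz":0,"claw":0},{"x":0.354,"y":-0.95,"z":0,"rx":0,"ry":0,"rz":0,"claw":0},{"x":0.354,"y":-1,"z":0,"rx":0,"ry":0,"rz":0,"claw":0}]'
python3 -m pendant '[{"x":0,"y":-0.08,"z":0,"rx":0,"ry":0,"rz":0,"claw":0},{"x":0,"y":-0.2,"z":0,"rx":0,"ry":0,"rz":0,"claw":0},{"x":0,"y":-0.28,"z":-0.05,"rx":0,"ry":0,"rz":0,"claw":0},{"x":0,"y":-0.312,"z":-0.15,"rx":0,"ry":0,"rz":0,"claw":0},{"x":0,"y":-0.312,"z":-0.22,"rx":0,"ry":0,"rz":0,"claw":0},{"x":0,"y":-0.312,"z":-0.26,"rx":0,"ry":0,"rz":0,"claw":0},{"x":0,"y":-0.312,"z":-0.26,"rx":0,"ry":0,"rz":0,"claw":0},{"x":0,"y":-0.312,"z":-0.26,"rx":0,"ry":0,"rz":0,"claw":0}]'
python3 - <<'E'
from h import *
a=capture('scene'); im=a['color'][180:330,50:250,::-1]
im=cv2.resize(im,None,fx=3.5,fy=3.5,interpolation=cv2.INTER_CUBIC)
cv2.imwrite('pics/c4.png',im)
E
```

```text
time_s: 14.7
tcp_pos: [0.5231, -0.2436, 0.1231]
ee_rot: [[-1.0, 0.001, -0.004], [0.001, 1.0, 0.001], [0.004, 0.001, -1.0]]
wrist_force: [-0.3, -0.1, -3.2]
gripper_width: 0.172
gripper_force: 30.0
time_s: 15.7
tcp_pos: [0.5248, -0.3207, 0.0614]
ee_rot: [[-1.0, -0.002, 0.001], [-0.002, 1.0, -0.001], [-0.001, -0.001, -1.0]]
wrist_force: [1.0, -0.1, -3.2]
gripper_width: 0.172
gripper_force: 30.0
```

View pics/c4.png

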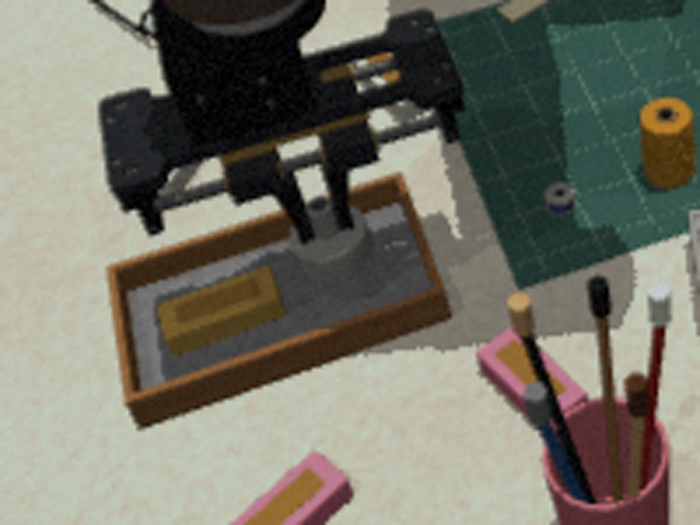

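The disc hangs level inside the wooden tray at (330,245), clear of the bar at (220,310). Lower and release.

```bash
python3 -m pendant '[{"x":0,"y":0,"z":-0.04,"rx":0,"ry":0,"rz":0,"claw":0},{"x":0,"y":0,"z":-0.07,"rx":0,"ry":0,"rz":0,"claw":0},{"x":0,"y":0,"z":-0.095,"rx":0,"ry":0,"rz":0,"claw":0},{"x":0,"y":0,"z":-0.112,"rx":0,"ry":0,"rz":0,"claw":0},{"x":0,"y":0,"z":-0.12,"rx":0,"ry":0,"rz":0,"claw":0},{"x":0,"y":0,"z":-0.12,"rx":0,"ry":0,"rz":0,"claw":0},{"x":0,"y":0,"z":-0.12,"rx":0,"ry":0,"rz":0,"claw":0},{"x":0,"y":0,"z":-0.12,"rx":0,"ry":0,"rz":0,"claw":0}]'
python3 -m pendant '[{"x":0,"y":0,"z":0,"rx":0,"ry":0,"rz":0,"claw":0.4},{"x":0,"y":0,"z":0,"rx":0,"ry":0,"rz":0,"claw":0.4},{"x":0,"y":0,"z":0,"rx":0,"ry":0,"rz":0,"claw":0.4},{"x":0,"y":0,"z":0.05,"rx":0,"ry":0,"rz":0,"claw":0.4},{"x":0,"y":0,"z":0.15,"rx":0,"ry":0,"rz":0,"claw":0.4},{"x":0,"y":0,"z":0.3,"rx":0,"ry":0,"rz":0,"claw":0.4},{"x":0,"y":0,"z":0.45,"rx":0,"ry":0,"rz":0,"claw":0.4},{"x":0,"y":0,"z":0.45,"rx":0,"ry":0,"rz":0,"claw":0.4}]'
```

```text
time_s: 16.75
tcp_pos: [0.5238, -0.3209, 0.031]
ee_rot: [[-1.0, -0.001, -0.0], [-0.001, 1.0, -0.0], [0.0, -0.0, -1.0]]
wrist_force: [-2.3, 0.9, 3.5]
gripper_width: 0.173
gripper_force: 30.0
time_s: 17.75
tcp_pos: [0.5264, -0.3219, 0.148]
ee_rot: [[-1.0, -0.001, 0.009], [-0.001, 1.0, -0.004], [-0.009, -0.004, -1.0]]
wrist_force: [1.0, -0.0, 0.0]
gripper_width: 0.401
gripper_force: 0.0
```

```bash
python3 -m pendant '[{"x":0,"y":0.15,"z":0,"rx":0,"ry":0,"rz":0.05,"claw":0.75},{"x":0,"y":0.3,"z":0,"rx":0,"ry":0,"rz":0.1,"claw":0.75},{"x":0,"y":0.45,"z":0,"rx":0,"ry":0,"rz":0.16,"claw":0.75},{"x":-0.02,"y":0.6,"z":0,"rx":0,"ry":0,"rz":0.22,"claw":0.75},{"x":-0.02,"y":0.75,"z":0,"rx":0,"ry":0,"rz":0.28,"claw":0.75},{"x":-0.02,"y":0.907,"z":0,"rx":0,"ry":0,"rz":0.34,"claw":0.75},{"x":-0.02,"y":0.907,"z":-0.1,"rx":0,"ry":0,"rz":0.4,"claw":0.75},{"x":-0.02,"y":0.907,"z":-0.25,"rx":0,"ry":0,"rz":0.403,"claw":0.75}]'
python3 - <<'E'
from h import *
a=capture('scene'); b=capture('top')
im=a['color'][130:290,130:330,::-1]; im=cv2.resize(im,None,fx=3.5,fy=3.5,interpolation=cv2.INTER_CUBIC)
cv2.imwrite('pics/c5.png',im)
s=sense();print(s['tcp_pos'])
for n in ['gold_spool_c']:
  for v in ([a],[b],[a,b]):
    try: print(n,fit(v,n))
    except Exception as e: print(n,e)
E
```

```text
time_s: 18.75
tcp_pos: [0.52, -0.0932, 0.0809]
ee_rot: [[-0.296, -0.955, 0.004], [-0.955, 0.296, 0.0], [-0.001, -0.003, -1.0]]
wrist_force: [0.4, -0.4, 0.0]
gripper_width: 0.752
gripper_force: 0.0
[ 0.51548895 -0.09395782  0.0769388 ]
gold_spool_c (array([ 0.52238715, -0.09600696, -0.08606995]), np.float64(0.4097299372120424), [0.65])
gold_spool_c list index out of range
gold_spool_c (array([ 0.52238715, -0.09600696, -0.08606995]), np.float64(0.4097299372120424), [0.65])
```

View pics/c5.png

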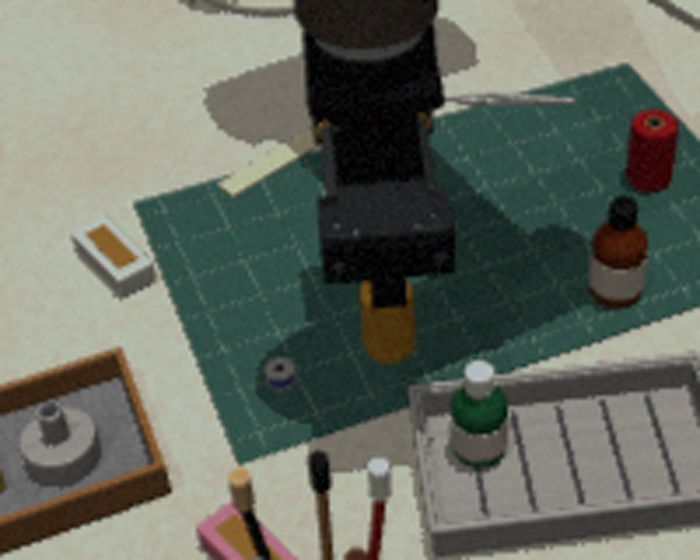

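The pads line up over the gold spool (388,320), and the disc stands flat in its tray (60,440). I'll grip high (TCP at 20 mm) so the gripper body stays above the green bottle.

```bash
python3 -m pendant '[{"x":0,"y":0,"z":-0.06,"rx":0,"ry":0,"rz":0,"claw":0.75},{"x":0,"y":0,"z":-0.16,"rx":0,"ry":0,"rz":0,"claw":0.75},{"x":0,"y":0,"z":-0.244,"rx":0,"ry":0,"rz":0,"claw":0.75},{"x":0,"y":0,"z":-0.244,"rx":0,"ry":0,"rz":0,"claw":0.6},{"x":0,"y":0,"z":-0.244,"rx":0,"ry":0,"rz":0,"claw":0.3},{"x":0,"y":0,"z":-0.244,"rx":0,"ry":0,"rz":0,"claw":0},{"x":0,"y":0,"z":-0.244,"rx":0,"ry":0,"rz":0,"claw":0},{"x":0,"y":0,"z":-0.244,"rx":0,"ry":0,"rz":0,"claw":0}]'
python3 -m pendant '[{"x":0,"y":0,"z":0,"rx":0,"ry":0,"rz":0,"claw":0},{"x":0,"y":0,"z":0.06,"rx":0,"ry":0,"rz":0,"claw":0},{"x":0,"y":0,"z":0.18,"rx":0,"ry":0,"rz":0,"claw":0},{"x":0,"y":0,"z":0.3,"rx":0,"ry":0,"rz":0,"claw":0},{"x":0,"y":0,"z":0.45,"rx":0,"ry":0,"rz":0,"claw":0},{"x":0,"y":0,"z":0.52,"rx":0,"ry":0,"rz":0,"claw":0},{"x":0,"y":0.05,"z":0.52,"rx":0,"ry":0,"rz":0,"claw":0},{"x":0,"y":0.15,"z":0.52,"rx":0,"ry":0,"rz":0,"claw":0}]'
```

```text
time_s: 20.05
tcp_pos: [0.5194, -0.0941, 0.0204]
ee_rot: [[-0.299, -0.954, 0.001], [-0.954, 0.299, 0.0], [-0.0, -0.001, -1.0]]
wrist_force: [0.9, 0.5, 4.6]
gripper_width: 0.408
gripper_force: 30.0
time_s: 21.05
tcp_pos: [0.5182, -0.0561, 0.1489]
ee_rot: [[-0.301, -0.954, -0.001], [-0.954, 0.301, 0.0], [0.0, 0.001, -1.0]]
wrist_force: [-0.2, -0.3, -0.8]
gripper_width: 0.409
gripper_force: 30.0
```

```bash
python3 -m pendant '[{"x":0.01,"y":0.12,"z":0,"rx":0,"ry":0,"rz":0,"claw":0},{"x":0.02,"y":0.26,"z":0,"rx":0,"ry":0,"rz":0,"claw":0},{"x":0.03,"y":0.4,"z":0,"rx":0,"ry":0,"rz":0,"claw":0},{"x":0.04,"y":0.54,"z":0,"rx":0,"ry":0,"rz":0,"claw":0},{"x":0.05,"y":0.68,"z":0,"rx":0,"ry":0,"rz":0,"claw":0},{"x":0.06,"y":0.81,"z":0,"rx":0,"ry":0,"rz":0,"claw":0},{"x":0.07,"y":0.92,"z":0,"rx":0,"ry":0,"rz":0,"claw":0},{"x":0.075,"y":1,"z":0,"rx":0,"ry":0,"rz":0,"claw":0}]'
python3 -m pendant '[{"x":0,"y":0.1,"z":0,"rx":0,"ry":0,"rz":0,"claw":0},{"x":0,"y":0.25,"z":0,"rx":0,"ry":0,"rz":0,"claw":0},{"x":0,"y":0.4,"z":0,"rx":0,"ry":0,"rz":0,"claw":0},{"x":0,"y":0.55,"z":0,"rx":0,"ry":0,"rz":0,"claw":0},{"x":0,"y":0.68,"z":0,"rx":0,"ry":0,"rz":0,"claw":0},{"x":0,"y":0.724,"z":-0.1,"rx":0,"ry":0,"rz":0,"claw":0},{"x":0,"y":0.724,"z":-0.22,"rx":0,"ry":0,"rz":0,"claw":0},{"x":0,"y":0.724,"z":-0.3,"rx":0,"ry":0,"rz":0,"claw":0}]'
python3 - <<'E'
from h import *
a=capture('scene')
im=a['color'][110:230,300:470,::-1]; im=cv2.resize(im,None,fx=4,fy=4,interpolation=cv2.INTER_CUBIC)
cv2.imwrite('pics/c6.png',im)
s=sense();print(s['tcp_pos'])
E
```

```text
time_s: 22.05
tcp_pos: [0.5368, 0.1949, 0.1483]
ee_rot: [[-0.298, -0.954, -0.002], [-0.954, 0.298, -0.001], [0.002, 0.002, -1.0]]
wrist_force: [-0.0, -0.3, -1.0]
gripper_width: 0.405
gripper_force: 30.0
time_s: 23.05
tcp_pos: [0.5367, 0.3746, 0.0725]
ee_rot: [[-0.299, -0.954, -0.002], [-0.954, 0.299, -0.002], [0.002, 0.001, -1.0]]
wrist_force: [0.9, 0.4, 0.4]
gripper_width: 0.406
gripper_force: 30.0
[0.53547738 0.37340505 0.06970908]
```

View pics/c6.png

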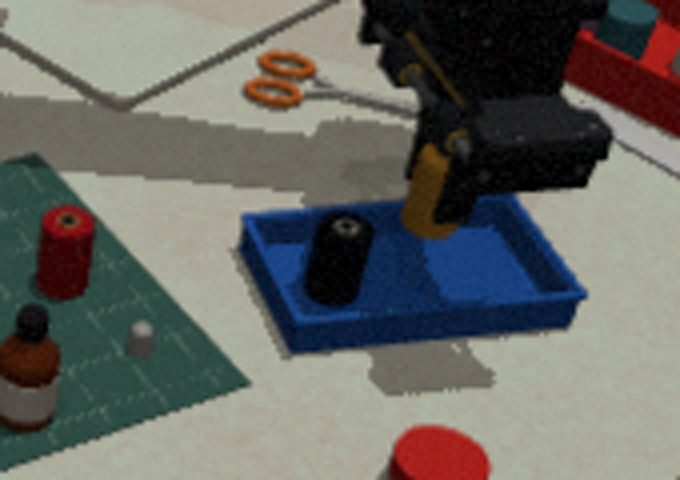

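The gold spool hangs upright over the free middle of the blue tray (430,195), clear of the black spool (340,255). Lower and release.

```bash
python3 -m pendant '[{"x":0,"y":0,"z":-0.06,"rx":0,"ry":0,"rz":0,"claw":0},{"x":0,"y":0,"z":-0.11,"rx":0,"ry":0,"rz":0,"claw":0},{"x":0,"y":0,"z":-0.15,"rx":0,"ry":0,"rz":0,"claw":0},{"x":0,"y":0,"z":-0.18,"rx":0,"ry":0,"rz":0,"claw":0},{"x":0,"y":0,"z":-0.198,"rx":0,"ry":0,"rz":0,"claw":0},{"x":0,"y":0,"z":-0.198,"rx":0,"ry":0,"rz":0,"claw":0},{"x":0,"y":0,"z":-0.198,"rx":0,"ry":0,"rz":0,"claw":0},{"x":0,"y":0,"z":-0.198,"rx":0,"ry":0,"rz":0,"claw":0}]'
python3 -m pendant '[{"x":0,"y":0,"z":0,"rx":0,"ry":0,"rz":0,"claw":0.6},{"x":0,"y":0,"z":0,"rx":0,"ry":0,"rz":0,"claw":0.6},{"x":0,"y":0,"z":0,"rx":0,"ry":0,"rz":0,"claw":0.6},{"x":0,"y":0,"z":0.05,"rx":0,"ry":0,"rz":0,"claw":0.6},{"x":0,"y":0,"z":0.15,"rx":0,"ry":0,"rz":0,"claw":0.6},{"x":0,"y":0,"z":0.3,"rx":0,"ry":0,"rz":0,"claw":0.6},{"x":0,"y":0,"z":0.45,"rx":0,"ry":0,"rz":0,"claw":0.6},{"x":0,"y":-0.1,"z":0.5,"rx":0,"ry":0,"rz":0,"claw":0.75}]'
```

```text
time_s: 24.1
tcp_pos: [0.538, 0.3747, 0.0254]
ee_rot: [[-0.299, -0.954, 0.001], [-0.954, 0.299, 0.001], [-0.001, -0.0, -1.0]]
wrist_force: [-0.5, -0.1, 1.1]
gripper_width: 0.408
gripper_force: 30.0
time_s: 25.1
tcp_pos: [0.539, 0.351, 0.1538]
ee_rot: [[-0.297, -0.955, 0.005], [-0.955, 0.297, 0.004], [-0.006, -0.004, -1.0]]
wrist_force: [0.2, 0.2, -0.4]
gripper_width: 0.652
gripper_force: 0.0
```

```bash
python3 -m pendant '[{"x":-0.1,"y":-0.18,"z":0,"rx":0,"ry":0,"rz":0,"claw":0.75},{"x":-0.2,"y":-0.36,"z":0,"rx":0,"ry":0,"rz":0,"claw":0.75},{"x":-0.3,"y":-0.55,"z":0,"rx":0,"ry":0,"rz":0,"claw":0.75},{"x":-0.38,"y":-0.7,"z":0,"rx":0,"ry":0,"rz":0,"claw":0.75},{"x":-0.404,"y":-0.762,"z":-0.08,"rx":0,"ry":0,"rz":0,"claw":0.75},{"x":-0.404,"y":-0.762,"z":-0.18,"rx":0,"ry":0,"rz":0,"claw":0.75},{"x":-0.404,"y":-0.762,"z":-0.26,"rx":0,"ry":0,"rz":0,"claw":0.75},{"x":-0.404,"y":-0.762,"z":-0.26,"rx":0,"ry":0,"rz":0,"claw":0.75}]'
python3 - <<'E'
from h import *
a=capture('scene')
im=a['color'][90:230,250:440,::-1]; im=cv2.resize(im,None,fx=4,fy=4,interpolation=cv2.INTER_CUBIC)
cv2.imwrite('pics/c7.png',im)
s=sense();print(s['tcp_pos'])
E
```

```text
time_s: 26.1
tcp_pos: [0.4352, 0.157, 0.0838]
ee_rot: [[-0.3, -0.954, -0.004], [-0.954, 0.3, -0.003], [0.004, 0.003, -1.0]]
wrist_force: [-0.6, -0.8, 0.7]
gripper_width: 0.749
gripper_force: 0.0
[0.43616008 0.15785786 0.08485698]
```

View pics/c7.png

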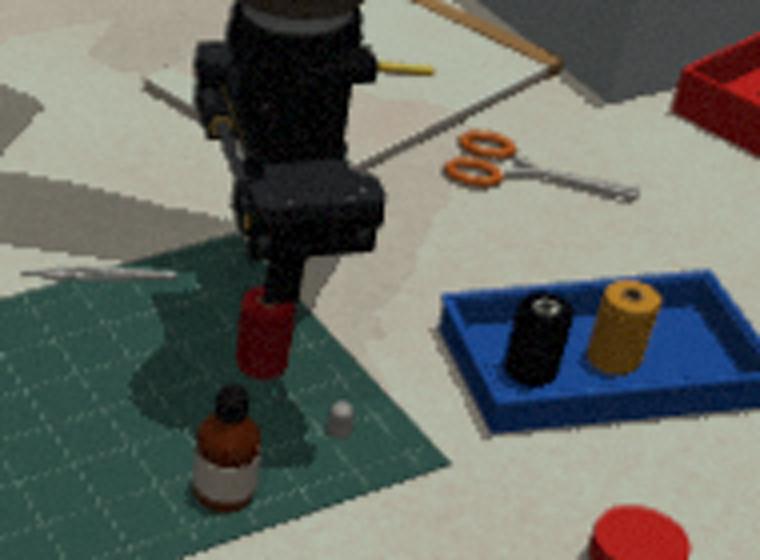

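```bash
python3 - <<'E'
from h import *
a=capture('scene');b=capture('top');s=sense();t=s['tcp_pos'];R=s['ee_rot']
f=lambda X:(((proj(a,X)[0]+.5)-[250,90])*4).round()
print('finger tip mid pad',f(t-R[:,1]*.033),f(t-R[:,1]*.047),'spool top/base',f([.4366,.1588,.055]),f([.4366,.1588,0]))
print(fit([a],'crimson_spool_c')); 
E
```

```text
finger tip mid pad [283. 296.] [288. 309.] spool top/base [267. 302.] [260. 365.]
(array([0.43688896, 0.15784038, 0.01191095]), np.float64(0.22636007551179677), [0.52])
```

The fingertip sits where it should for a centred grasp, and gold stands in the blue tray beside black. Descend and grip.

```bash
python3 -m pendant '[{"x":0,"y":0,"z":-0.06,"rx":0,"ry":0,"rz":0,"claw":0.75},{"x":0,"y":0,"z":-0.16,"rx":0,"ry":0,"rz":0,"claw":0.75},{"x":0,"y":0,"z":-0.262,"rx":0,"ry":0,"rz":0,"claw":0.75},{"x":0,"y":0,"z":-0.262,"rx":0,"ry":0,"rz":0,"claw":0.6},{"x":0,"y":0,"z":-0.262,"rx":0,"ry":0,"rz":0,"claw":0.3},{"x":0,"y":0,"z":-0.262,"rx":0,"ry":0,"rz":0,"claw":0},{"x":0,"y":0,"z":-0.262,"rx":0,"ry":0,"rz":0,"claw":0},{"x":0,"y":0,"z":-0.262,"rx":0,"ry":0,"rz":0,"claw":0}]'
python3 -m pendant '[{"x":0,"y":0,"z":0,"rx":0,"ry":0,"rz":0,"claw":0},{"x":0,"y":0,"z":0.06,"rx":0,"ry":0,"rz":0,"claw":0},{"x":0,"y":0,"z":0.18,"rx":0,"ry":0,"rz":0,"claw":0},{"x":0,"y":0,"z":0.3,"rx":0,"ry":0,"rz":0,"claw":0},{"x":0,"y":0,"z":0.45,"rx":0,"ry":0,"rz":0,"claw":0},{"x":0,"y":0,"z":0.52,"rx":0,"ry":0,"rz":0,"claw":0},{"x":0,"y":0.02,"z":0.52,"rx":0,"ry":0,"rz":0,"claw":0},{"x":0,"y":0.08,"z":0.52,"rx":0,"ry":0,"rz":0,"claw":0}]'
```

```text
time_s: 27.3
tcp_pos: [0.4373, 0.1594, 0.0205]
ee_rot: [[-0.299, -0.954, 0.001], [-0.954, 0.299, 0.001], [-0.001, -0.001, -1.0]]
wrist_force: [-0.8, -1.1, 5.7]
gripper_width: 0.406
gripper_force: 30.0
time_s: 28.3
tcp_pos: [0.436, 0.1788, 0.1486]
ee_rot: [[-0.301, -0.954, -0.002], [-0.954, 0.301, -0.001], [0.001, 0.001, -1.0]]
wrist_force: [-0.1, -0.0, -0.1]
gripper_width: 0.405
gripper_force: 30.0
```

```bash
python3 -m pendant '[{"x":0.06,"y":0.12,"z":0,"rx":0,"ry":0,"rz":0,"claw":0},{"x":0.13,"y":0.26,"z":0,"rx":0,"ry":0,"rz":0,"claw":0},{"x":0.2,"y":0.42,"z":0,"rx":0,"ry":0,"rz":0,"claw":0},{"x":0.28,"y":0.59,"z":0,"rx":0,"ry":0,"rz":0,"claw":0},{"x":0.36,"y":0.75,"z":0,"rx":0,"ry":0,"rz":0,"claw":0},{"x":0.42,"y":0.88,"z":0,"rx":0,"ry":0,"rz":0,"claw":0},{"x":0.464,"y":0.972,"z":0,"rx":0,"ry":0,"rz":0,"claw":0},{"x":0.464,"y":0.972,"z":0,"rx":0,"ry":0,"rz":0,"claw":0}]'
python3 -m pendant '[{"x":0,"y":0,"z":-0.12,"rx":0,"ry":0,"rz":0,"claw":0},{"x":0,"y":0,"z":-0.24,"rx":0,"ry":0,"rz":0,"claw":0},{"x":0,"y":0,"z":-0.34,"rx":0,"ry":0,"rz":0,"claw":0},{"x":0,"y":0,"z":-0.42,"rx":0,"ry":0,"rz":0,"claw":0},{"x":0,"y":0,"z":-0.47,"rx":0,"ry":0,"rz":0,"claw":0},{"x":0,"y":0,"z":-0.498,"rx":0,"ry":0,"rz":0,"claw":0},{"x":0,"y":0,"z":-0.498,"rx":0,"ry":0,"rz":0,"claw":0},{"x":0,"y":0,"z":-0.498,"rx":0,"ry":0,"rz":0,"claw":0}]'
```

```text
time_s: 29.3
tcp_pos: [0.5521, 0.4237, 0.1462]
ee_rot: [[-0.298, -0.955, -0.003], [-0.955, 0.298, -0.003], [0.003, 0.002, -1.0]]
wrist_force: [-0.6, -1.4, -0.5]
gripper_width: 0.405
gripper_force: 30.0
time_s: 30.3
tcp_pos: [0.5529, 0.4222, 0.0256]
ee_rot: [[-0.299, -0.954, 0.001], [-0.954, 0.299, 0.001], [-0.001, -0.0, -1.0]]
wrist_force: [-1.4, -0.1, 2.3]
gripper_width: 0.405
gripper_force: 30.0
```

```bash
python3 -m pendant '[{"x":0,"y":0,"z":0,"rx":0,"ry":0,"rz":0,"claw":0.6},{"x":0,"y":0,"z":0,"rx":0,"ry":0,"rz":0,"claw":0.6},{"x":0,"y":0,"z":0,"rx":0,"ry":0,"rz":0,"claw":0.6},{"x":0,"y":0,"z":0.05,"rx":0,"ry":0,"rz":0,"claw":0.6},{"x":0,"y":0,"z":0.15,"rx":0,"ry":0,"rz":0,"claw":0.6},{"x":0,"y":0,"z":0.3,"rx":0,"ry":0,"rz":0,"claw":0.6},{"x":0,"y":0,"z":0.45,"rx":0,"ry":0,"rz":0,"claw":0.6},{"x":0,"y":-0.14,"z":0.5,"rx":0,"ry":0,"rz":0,"claw":0.8}]'
python3 -m pendant '[{"x":0,"y":-0.2,"z":0,"rx":0,"ry":0,"rz":0,"claw":0.8},{"x":0,"y":-0.4,"z":0,"rx":0,"ry":0,"rz":0,"claw":0.8},{"x":-0.02,"y":-0.6,"z":0,"rx":0,"ry":0,"rz":0,"claw":0.8},{"x":-0.04,"y":-0.8,"z":0,"rx":0,"ry":0,"rz":0,"claw":0.8},{"x":-0.062,"y":-0.95,"z":0,"rx":0,"ry":0,"rz":0,"claw":0.8},{"x":-0.062,"y":-1,"z":0,"rx":0,"ry":0,"rz":0,"claw":0.8},{"x":-0.062,"y":-1,"z":0,"rx":0,"ry":0,"rz":0,"claw":0.8},{"x":-0.062,"y":-1,"z":0,"rx":0,"ry":0,"rz":0,"claw":0.8}]'
python3 - <<'E'
from h import *
a=capture('scene'); s=sense();print(s['tcp_pos'])
for n,z in [('amber_bottle_c',0),('crimson_spool_c',.005),('gold_spool_c',.005),('black_spool_c',.005)]: print(n,fit([a],n,z0=z))
im=a['color'][110:270,250:450,::-1]; im=cv2.resize(im,None,fx=3.8,fy=3.7,interpolation=cv2.INTER_CUBIC)
cv2.imwrite('pics/c8.png',im)
E
```

```text
time_s: 31.3
tcp_pos: [0.5541, 0.3893, 0.1542]
ee_rot: [[-0.296, -0.955, 0.006], [-0.955, 0.296, 0.005], [-0.006, -0.004, -1.0]]
wrist_force: [0.8, -0.9, -0.9]
gripper_width: 0.652
gripper_force: 0.0
time_s: 32.3
tcp_pos: [0.5378, 0.138, 0.1503]
ee_rot: [[-0.298, -0.954, 0.001], [-0.954, 0.298, 0.0], [-0.001, -0.001, -1.0]]
wrist_force: [0.1, 0.2, 0.0]
gripper_width: 0.8
gripper_force: 0.0
[0.53766792 0.13809812 0.15012459]
amber_bottle_c (array([0.53437184, 0.07588674, 0.13395527]), np.float64(0.12501267018076284), [0.96])
crimson_spool_c (array([0.55043309, 0.42336663, 0.05699267]), np.float64(0.1657369389980074), [0.74])
gold_spool_c (array([0.53411003, 0.3772551 , 0.04375006]), np.float64(0.14051321397544855), [0.89])
black_spool_c (array([0.52170351, 0.3183536 , 0.14385851]), np.float64(0.1450609603034665), [0.87])
```

View pics/c8.png

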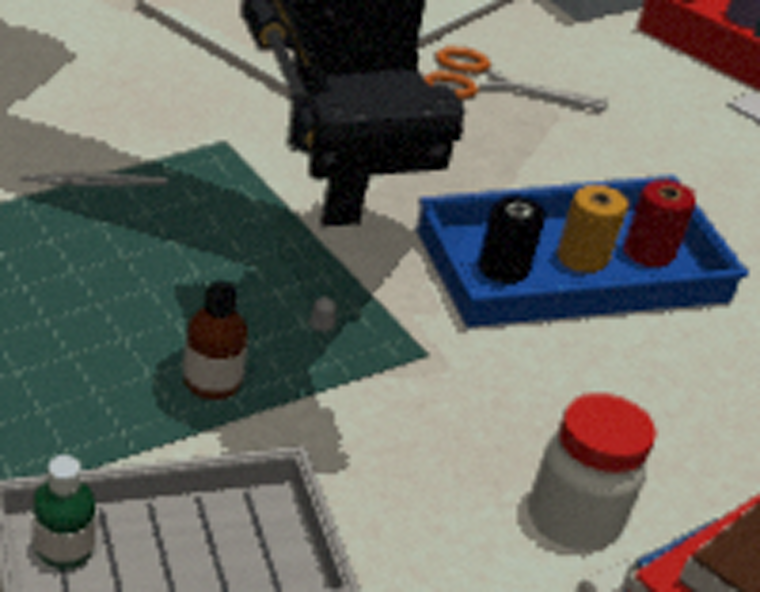

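All three spools stand upright in the blue tray (510,240), (592,230), (660,222). The amber bottle stands at (215,345). Over it, down, grip.

```bash
python3 -m pendant '[{"x":0,"y":-0.12,"z":0,"rx":0,"ry":0,"rz":0,"claw":0.8},{"x":0,"y":-0.249,"z":0,"rx":0,"ry":0,"rz":0,"claw":0.8},{"x":0,"y":-0.249,"z":0,"rx":0,"ry":0,"rz":0,"claw":0.8},{"x":0,"y":-0.249,"z":-0.12,"rx":0,"ry":0,"rz":0,"claw":0.8},{"x":0,"y":-0.249,"z":-0.26,"rx":0,"ry":0,"rz":0,"claw":0.8},{"x":0,"y":-0.249,"z":-0.4,"rx":0,"ry":0,"rz":0,"claw":0.8},{"x":0,"y":-0.249,"z":-0.48,"rx":0,"ry":0,"rz":0,"claw":0.8},{"x":0,"y":-0.249,"z":-0.514,"rx":0,"ry":0,"rz":0,"claw":0.8}]'
python3 -m pendant '[{"x":0,"y":0,"z":0,"rx":0,"ry":0,"rz":0,"claw":0.6},{"x":0,"y":0,"z":0,"rx":0,"ry":0,"rz":0,"claw":0.5},{"x":0,"y":0,"z":0,"rx":0,"ry":0,"rz":0,"claw":0.45},{"x":0,"y":0,"z":0,"rx":0,"ry":0,"rz":0,"claw":0.4},{"x":0,"y":0,"z":0,"rx":0,"ry":0,"rz":0,"claw":0.3},{"x":0,"y":0,"z":0,"rx":0,"ry":0,"rz":0,"claw":0},{"x":0,"y":0,"z":0,"rx":0,"ry":0,"rz":0,"claw":0},{"x":0,"y":0,"z":0,"rx":0,"ry":0,"rz":0,"claw":0}]'
```

```text
time_s: 33.55
tcp_pos: [0.5369, 0.0753, 0.0202]
ee_rot: [[-0.298, -0.954, -0.002], [-0.954, 0.298, -0.001], [0.001, 0.002, -1.0]]
wrist_force: [-0.8, -0.5, -0.0]
gripper_width: 0.803
gripper_force: 0.0
time_s: 34.55
tcp_pos: [0.5374, 0.0748, 0.0221]
ee_rot: [[-0.299, -0.954, 0.0], [-0.954, 0.299, 0.0], [-0.0, -0.0, -1.0]]
wrist_force: [-2.0, 0.9, 6.3]
gripper_width: 0.443
gripper_force: 30.0
```

```bash
python3 -m pendant '[{"x":0,"y":0,"z":0.03,"rx":0,"ry":0,"rz":0,"claw":0},{"x":0,"y":0,"z":0.1,"rx":0,"ry":0,"rz":0,"claw":0},{"x":0,"y":0,"z":0.18,"rx":0,"ry":0,"rz":0,"claw":0},{"x":0,"y":0,"z":0.26,"rx":0,"ry":0,"rz":0,"claw":0},{"x":0,"y":0,"z":0.28,"rx":0,"ry":0,"rz":0,"claw":0},{"x":0.06,"y":-0.03,"z":0.28,"rx":0,"ry":0,"rz":0,"claw":0},{"x":0.14,"y":-0.07,"z":0.28,"rx":0,"ry":0,"rz":0,"claw":0},{"x":0.24,"y":-0.12,"z":0.28,"rx":0,"ry":0,"rz":0,"claw":0}]'
python3 -m pendant '[{"x":0.1,"y":-0.05,"z":0,"rx":0,"ry":0,"rz":0,"claw":0},{"x":0.18,"y":-0.09,"z":0,"rx":0,"ry":0,"rz":0,"claw":0},{"x":0.25,"y":-0.12,"z":0,"rx":0,"ry":0,"rz":0,"claw":0},{"x":0.29,"y":-0.14,"z":0,"rx":0,"ry":0,"rz":0,"claw":0},{"x":0.306,"y":-0.145,"z":0,"rx":0,"ry":0,"rz":0,"claw":0},{"x":0.306,"y":-0.145,"z":-0.04,"rx":0,"ry":0,"rz":0,"claw":0},{"x":0.306,"y":-0.145,"z":-0.08,"rx":0,"ry":0,"rz":0,"claw":0},{"x":0.306,"y":-0.145,"z":-0.1,"rx":0,"ry":0,"rz":0,"claw":0}]'
python3 - <<'E'
from h import *
a=capture('scene'); s=sense();print(s['tcp_pos'])
im=a['color'][160:310,220:400,::-1]; im=cv2.resize(im,None,fx=4,fy=4,interpolation=cv2.INTER_CUBIC)
cv2.imwrite('pics/c9.png',im)
E
```

```text
time_s: 35.55
tcp_pos: [0.5978, 0.0439, 0.0903]
ee_rot: [[-0.299, -0.954, -0.002], [-0.954, 0.299, -0.001], [0.001, 0.002, -1.0]]
wrist_force: [0.0, 0.9, -1.1]
gripper_width: 0.438
gripper_force: 30.0
time_s: 36.55
tcp_pos: [0.6727, 0.0086, 0.0653]
ee_rot: [[-0.299, -0.954, -0.002], [-0.954, 0.299, -0.0], [0.001, 0.002, -1.0]]
wrist_force: [-0.1, 1.0, -1.3]
gripper_width: 0.437
gripper_force: 30.0
[0.67259946 0.00857536 0.06491039]
```

View pics/c9.png

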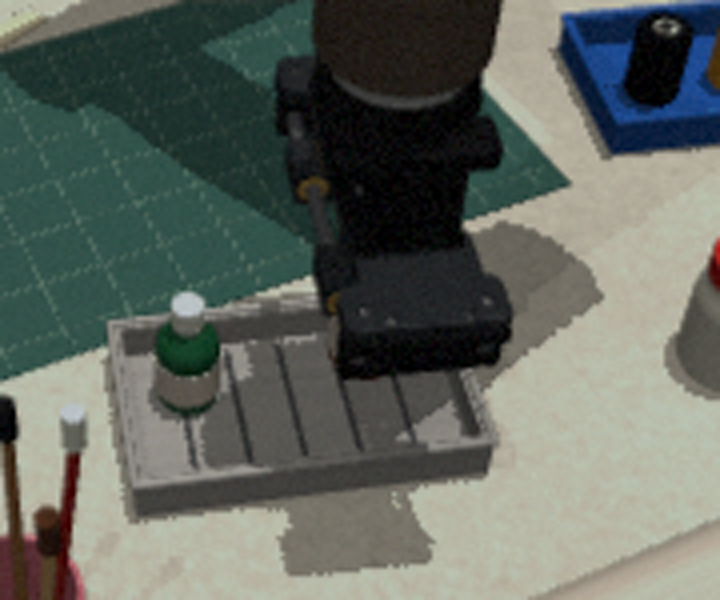

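The bottle hangs behind the gripper over the tray's free half (around (360,350)), well clear of the green bottle (188,360). Lower and release.

```bash
python3 -m pendant '[{"x":0,"y":0,"z":-0.04,"rx":0,"ry":0,"rz":0,"claw":0},{"x":0,"y":0,"z":-0.08,"rx":0,"ry":0,"rz":0,"claw":0},{"x":0,"y":0,"z":-0.115,"rx":0,"ry":0,"rz":0,"claw":0},{"x":0,"y":0,"z":-0.14,"rx":0,"ry":0,"rz":0,"claw":0},{"x":0,"y":0,"z":-0.15,"rx":0,"ry":0,"rz":0,"claw":0},{"x":0,"y":0,"z":-0.158,"rx":0,"ry":0,"rz":0,"claw":0},{"x":0,"y":0,"z":-0.158,"rx":0,"ry":0,"rz":0,"claw":0},{"x":0,"y":0,"z":-0.158,"rx":0,"ry":0,"rz":0,"claw":0}]'
```

```text
time_s: 37.6
tcp_pos: [0.6739, 0.0085, 0.0273]
ee_rot: [[-0.299, -0.954, 0.001], [-0.954, 0.299, 0.0], [-0.0, -0.0, -1.0]]
wrist_force: [0.6, -0.1, -0.7]
gripper_width: 0.437
gripper_force: 30.0
```

```bash
python3 -m pendant '[{"x":0,"y":0,"z":0,"rx":0,"ry":0,"rz":0,"claw":0.47},{"x":0,"y":0,"z":0,"rx":0,"ry":0,"rz":0,"claw":0.62},{"x":0,"y":0,"z":0,"rx":0,"ry":0,"rz":0,"claw":0.62},{"x":0,"y":0,"z":0,"rx":0,"ry":0,"rz":0,"claw":0.62},{"x":0,"y":0,"z":0.08,"rx":0,"ry":0,"rz":0,"claw":0.62},{"x":0,"y":0,"z":0.2,"rx":0,"ry":0,"rz":0,"claw":0.62},{"x":0,"y":0,"z":0.38,"rx":0,"ry":0,"rz":0,"claw":0.62},{"x":0,"y":0,"z":0.6,"rx":0,"ry":0,"rz":0,"claw":0.62}]'
python3 -m pendant '[{"x":0,"y":0,"z":0.1,"rx":0,"ry":0,"rz":0,"claw":0.62},{"x":-0.1,"y":0,"z":0.1,"rx":0,"ry":0,"rz":0,"claw":0.62},{"x":-0.3,"y":0,"z":0.1,"rx":0,"ry":0,"rz":0,"claw":0.62},{"x":-0.5,"y":0,"z":0.1,"rx":0,"ry":0,"rz":0,"claw":0.62},{"x":-0.7,"y":0,"z":0.1,"rx":0,"ry":0,"rz":0,"claw":0.62},{"x":-0.8,"y":0,"z":0.1,"rx":0,"ry":0,"rz":0,"claw":0.62},{"x":-0.8,"y":0,"z":0.1,"rx":0,"ry":0,"rz":0,"claw":0.62},{"x":-0.8,"y":0,"z":0.1,"rx":0,"ry":0,"rz":0,"claw":0.62}]'
python3 - <<'E'
from h import *
a=capture('scene')
cv2.imwrite('pics/end.png',cv2.resize(a['color'][:,:,::-1],(800,600),interpolation=cv2.INTER_CUBIC))
for n,z in [('amber_bottle_c',.005),('green_bottle_c',.005),('disc_weight_c',.005)]: print(n,fit([a],n,z0=z))
E
```

```text
time_s: 38.6
tcp_pos: [0.6729, 0.0083, 0.1774]
ee_rot: [[-0.299, -0.954, -0.003], [-0.954, 0.299, -0.0], [0.001, 0.002, -1.0]]
wrist_force: [0.2, -0.1, 0.1]
gripper_width: 0.618
gripper_force: 0.0
time_s: 39.6
tcp_pos: [0.4747, 0.0086, 0.2025]
ee_rot: [[-0.299, -0.954, 0.001], [-0.954, 0.299, 0.0], [-0.001, -0.001, -1.0]]
wrist_force: [0.3, -0.0, 0.4]
gripper_width: 0.62
gripper_force: 0.0
amber_bottle_c (array([ 0.67137333,  0.01004752, -0.10016002]), np.float64(0.11687532674046325), [0.58])
green_bottle_c (array([ 0.62787374, -0.07599912,  0.02078888]), np.float64(0.13842557898582172), [0.93])
disc_weight_c (array([ 0.52409794, -0.32052094,  0.34752287]), np.float64(0.10898836189436165), [0.89])
```

View pics/end.png

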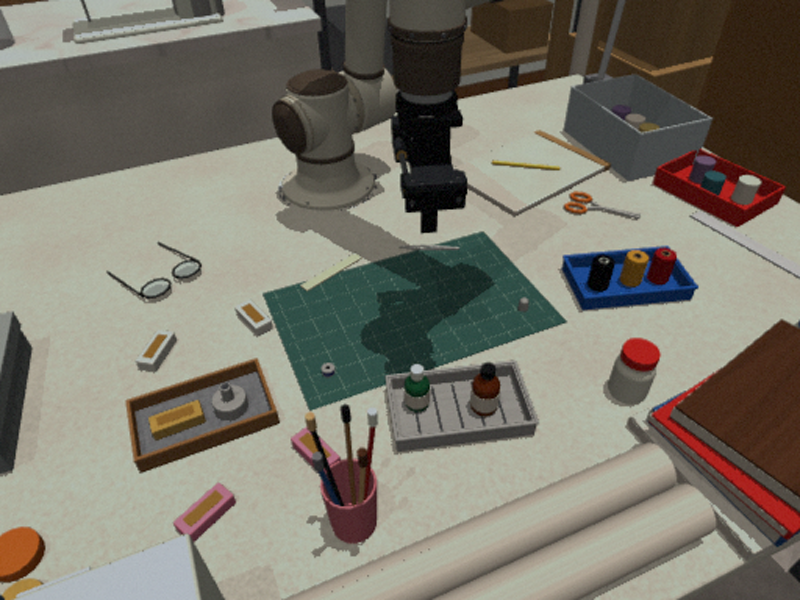

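The end picture shows everything in place: the spools at (600-662,270), the bar and disc in the wooden tray at (177,417) and (229,400), and the bottles upright in the steel tray at (417,390) and (485,392). The arm is clear of everything.

```bash
python3 -c "
from station import *
print(finish_job())"
```

```text
the job is handed in; nothing more can be done
None
```

The job is handed in, though no verdict came back: in the last picture both loose spools, both weights and the brown bottle are in their trays, upright or flat, with the black spool and green bottle still standing, at about 40 s of the 122 s allowed.

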